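# Seat a printing block in its mounting jig and clamp it

## Task

Put the copper-faced printing block, copper up, into the pocket of the aluminium jig and press it fully home on the packing while the clamp still stands open: the sprung leaf grips it on the way, so feel for the firm stop. Only then swing the clamp bar over and push it down until its pad bears on the block. Press gently, never harder than 30 N on the block or the jig, and leave the other things on the bench where they are.

Things in the scene. Friction and masses are not known exactly. Their poses are not given: they have to be found in the camera images.
- block_mid (a point): centre (half-way up) of the printing block: a loose wooden block with a copper face on top, 64 (its x) x 44 (its y) x 56 high, about 0.25 kg. Starts upright on the table. Either way round fits. Grip it across the 44 mm.
- block: the same printing block; origin at the centre of its underside, z up, x along the 64 mm
- jig: aluminium frame fixed to the table, 130 (x) x 100 (y) x 44 high, origin on the table under the pocket's centre, z up; its +x points to the hinge. Two hinge posts, 8 thick and 22 long, 90 high, stand 24 apart at x = +85. The clamp opens towards +x.
- pocket (a point): centre of the pocket's mouth, at the rim, 44 above the table. The pocket is 66.4 (jig x) x 46.4 (jig y), mouth chamfered 2, open at the top: about 1.2 of play each side
- leaf_tip (a point): free lower edge of a sprung steel leaf, 16 wide, that slopes into the pocket from its -x wall, from 2 to 14 below the rim, standing out some 5. It is pushed back by 5 to 10 N. On it the block stays proud under its own weight; from there it takes a push of 3 to 20 N to slide down until it stops firmly on the packing. Pressed off centre it can hang askew; a push nearer the leaf frees it
- bed: the pocket's floor: a pile of packing with a flat cork top, fixed; this origin is under its centre, on the table. The pile's height is NOT measured: its top lies anywhere from 2 to 26 above the table, different each run, so that the seated block's top lies 58 to 82 above the table and must be found by feel.
- clamp (a joint): angle of the clamp bar: 0 is level over the pocket, growing as it is lifted away and over; 1.57 upright, stop at 2.1. The hinge is stiff (0.25 N m of friction) and stays where it is left. It bears on the seated block at about -0.15 to 0.15.
- clamp_hinge (a point): centre of the clamp's hinge axis, on the jig at x = +85, z = 82; the axis is the jig's y. Its axes turn with the bar: the bar runs along its -x, and its z is the bar's back (upper when closed)
- clamp_pad (a point): axis of the clamp's rubber pad, a roll of radius 8 and length 24 along y, 85 from the hinge axis on the bar's inner side, over the pocket's centre when closed
- clamp_handle (a point): middle of the black grip's back face (upper when closed), 127 from the hinge axis and 8 behind it. The bar is 150 long from the hinge, 16 wide, 12 thick; the grip 22 wide, 50 long
- big_block: flat bystander block, 110 x 80 x 23, copper face on wood; origin at the centre of its underside
- ink_tin: closed round ink tin, 72 across, 45 high, bystander; origin at the centre of its underside
- loupe: black magnifier tube, 48 across, 34 high, bystander; origin at the centre of its underside
- weight: brass paperweight with a knob, 52 across, 56 high, bystander; origin at the centre of its underside
- brayer: ink roller with wooden handle, about 160 long and 106 wide, 34 high, bystander; origin under the middle of it
- scraper: spatula, 190 long, bystander; origin under its middle

How it is judged:
By the outcome, as a careful person would: the job done as asked, in the order asked, and still so for the second after the job is handed in, with the robot touching nothing.
It also fails if it takes over 72 s, if anything falls off the work surface, if the arm or the gripper's body presses on something with over 40 N, if the wrist force passes 120 N, or if a joint passes its speed limit or range.

## Robot

A 6-joint arm with a two-finger parallel gripper is mounted at the origin on the work surface. World frame = base frame: x ahead of the robot, y to its left, z up, the work surface at z = 0. Lengths are in mm, angles in rad, forces in N, time in s.
With the tool pointing down it reaches from about 350 to 875 mm from the base axis. Payload 4.2 kg.
Tool frame: the origin (TCP) lies midway between the tips of the shut fingers; the grasp point (between the pads) lies 19 mm behind it; x points along the fingers, y is the direction in which the jaws open and shut, and the axes are right-handed (so a half turn about x gives the same grasp; the last joint's range is limited). The gripper opens to 85 mm and grips with 20 to 120 N. Pads are 22 mm wide; open, the fingers measure 114 mm over their backs; the gripper's body (76 mm by 85 mm) begins 54 mm behind the grasp point. The pads swing forward as they close: fully open they stand 13 mm farther back than shut.
Start: joints at [1.491, 0.385, 0.008, 0, -1.194, -0.259], TCP at [207.689, 589.461, 231.312] pointing down, gripper open.
Joint ranges: [-3.14, 3.14], [-1.21, 2.06], [-1.07, 1.41], [-3.16, 2.05], [-2.99, -0.16], [-3.1, 3.1]. Speed limits (rad/s): [2.79, 2.79, 3.14, 3.14, 3.14, 3.14].

## Interface

Orientations are given as a unit quaternion [x, y, z, w].
In Python, from bench import readout, imaging, arm gives the robot as it stands.
- The arm moves only by the tool arm_command, never from a script. Its argument "increments" is a list of rows, each a list of 3 entries, a list of its own where there are three numbers: the turn, a rotation vector about the world's x, y, z in degrees, then the shift along the world's x, y, z in mm, then the closure, from 0 (fully open) to 1 (shut). In form: [[[ax, ay, az], [tx, ty, tz], fingers], ...]. A call has exactly 5 rows; each row is the pose to reach, as a shift and turn from the pose measured when the call began; what a row does not reach only later rows make up. A row lasts 1/10 s, in which the tool goes at most 50 mm and 8.59 degrees, less where a joint would pass 70% of its speed; a pose out of reach is approached as far as the arm can. A call with a gripper value outside its range is refused whole. The fingers move at their own pace and stop on an object; the grip force is fixed at half the most. Time passes only in rows, so rows that repeat a pose let the fingers close, or fill a call up. It gives the time, the measured TCP pose, the force and the opening at its end, in the units of the state.
- readout.read_state(): the state, without advancing time (a new reading comes with each control period).
- imaging.get_image(name): name is "scene" or "top" or "wrist"; returns (picture, depth): 384x512x3 uint8, blue, green, red; 384x512 float32, mm along the optical axis (not along the pixel's ray), 0 where there is no reading.
- imaging.camera_info(name): a dict with "vfov" (degrees; the focal length in pixels is half the picture's height over the tangent of half this angle, whatever the lens; pixels are square), "cx", "cy" (the principal point, pixels), "eye" and "rotation" of the camera in the world; the wrist camera has in their place "T_tool_cam" (4x4, takes a point from camera to tool coordinates, whose origin is the TCP and whose axes are the tool frame's). Camera axes: x right, y down, z forward; pixel columns grow to the right and rows downward; lengths in mm; the calibration is good to about 2 mm. A picture is of the moment at which its call begins: read the wrist's pose just before it. camera_info takes no time and is no camera call.
- arm.job_done(): hands the job in, once; it reports no verdict.
The state is a dict: "clock": time; "joints": joint angles; "joint_vel": joint speeds; "joint_efforts": joint torques, N m; "position": TCP position; "ee_rot": TCP orientation; "contact_force": force on the tool from outside, world axes, zero at the start; "wrist_torque": the same for the moment, N m; "gripper_width": finger opening in mm.
Only numpy, scipy, OpenCV 4.12 (cv2) and the standard library are available. Lean on these libraries where they do the work, as an engineer would, in place of code of your own. Each camera call takes 0.05 s, during which the arm holds its last target. There are 200 camera calls.

## Working session

There is one attempt and no reset: what is moved stays moved. The work goes in short steps, Python scripts to look and compute and a tool call to move; the robot and the scene stay as the last step left them, time stands still between calls to the robot, and variables do not carry over. Pictures are saved under pics/ and viewed, about 8 in all and at most 12, crops included, and the job is handed in when it is done.

Besides the shell and the picture viewer there is one more tool, called after "Emit:" in YAML: its name, and indented under it one key for each argument. arm_command: Moves the arm, as the interface text tells. Its arguments: {"type":"object","properties":{"increments":{"type":"array","items":{"type":"array"}}},"required":["increments"]}

```bash
ls; mkdir -p pics; cat > h.py <<'E'
import numpy as np, cv2
from bench import readout, imaging, arm
from scipy.spatial.transform import Rotation as R
def cam(n, s=None):
    c=imaging.camera_info(n); f=192/np.tan(np.radians(c["vfov"])/2)
    if n=="wrist":
        T=np.eye(4); T[:3,:3]=R.from_quat(s["ee_rot"]).as_matrix(); T[:3,3]=s["position"]
        T=T@np.array(c["T_tool_cam"]); return f,c["cx"],c["cy"],T[:3,3],T[:3,:3]
    return f,c["cx"],c["cy"],np.array(c["eye"]),np.array(c["rotation"])
def snap(n,name):
    s=readout.read_state(); C=cam(n,s); im,d=imaging.get_image(n)
    cv2.imwrite(f"pics/{name}.png",im); np.savez(f"pics/{name}.npz",im=im,d=d,f=C[0],cx=C[1],cy=C[2],eye=C[3],rot=C[4])
    return im,d,C
def load(name):
    z=np.load(f"pics/{name}.npz"); return z["im"],z["d"],(float(z["f"]),float(z["cx"]),float(z["cy"]),z["eye"],z["rot"])
def cloud(d,C):
    f,cx,cy,e,r=C; v,u=np.mgrid[:384,:512]
    return np.stack([(u-cx)/f*d,(v-cy)/f*d,d],-1)@r.T+e
def onplane(u,v,z,C):
    f,cx,cy,e,r=C; q=r@np.array([(u-cx)/f,(v-cy)/f,1]); return e+q*(z-e[2])/q[2]
E
python3 - <<'E'
from h import *
for n in ("scene","top","wrist"):
    im,d,C=snap(n,n+"0"); print(n,imaging.camera_info(n)); print((d==0).mean())
s=readout.read_state(); print(s)
a=cv2.imread("pics/top0.png");b=cv2.imread("pics/scene0.png")
cv2.imwrite("pics/a.png",a)
E
```

```text
pics
scene {'vfov': 44.59886372457185, 'cx': 249.0733843944249, 'cy': 195.89216760064784, 'eye': array([1208.46061524, -369.92166495, 1073.42446954]), 'rotation': array([ 0.79083433,  0.52127131, -0.1693719 , -0.27234251])}
0.004084269205729167
top {'vfov': 50.627566696137656, 'cx': 247.87312158495723, 'cy': 200.7296184195291, 'eye': array([ 450.26702263,  -62.74162668, 1225.88202199]), 'rotation': array([ 0.71583753, -0.69766801,  0.01185257, -0.02637221])}
0.004053751627604167
wrist {'vfov': 71.40576785574616, 'cx': 253.15051795703755, 'cy': 190.5925236867573, 'T_tool_cam': array([[ 1.05900981e-03, -2.71804293e-01,  9.62351965e-01,
        -1.42312940e+02],
       [ 9.99999372e-01,  6.41610291e-04, -9.19223676e-04,
        -9.14397922e-03],
       [-3.67605983e-04,  9.62352334e-01,  2.71804801e-01,
        -6.93947232e+01],
       [ 0.00000000e+00,  0.00000000e+00,  0.00000000e+00,
         1.00000000e+00]])}
0.003941853841145833
{'clock': 0.15, 'joints': array([ 1.49058341e+00,  3.85367798e-01,  6.93440415e-03, -3.24397523e-04,
       -1.19401077e+00, -2.58613676e-01]), 'joint_vel': array([-0.00017162, -0.00346835,  0.00377385,  0.00142155, -0.0023723 ,
       -0.00091378]), 'joint_efforts': array([ 5.42489761e-04, -3.92678010e+01,  1.88583255e+01,  4.18847412e+00,
       -3.37977457e-03, -5.46534658e-07]), 'position': array([207.57663535, 589.05308064, 230.48221096]), 'ee_rot': array([-0.69692208,  0.1198525 ,  0.69703065,  0.11867294]), 'contact_force': array([0.06604013, 1.35848042, 0.30205844]), 'wrist_torque': array([-0.02342836,  0.03194946, -0.03198339]), 'gripper_width': 85.24195381976635}
```

```bash
sed -i 's/np.array(c\["rotation"\])$/R.from_quat(c["rotation"]).as_matrix()/' h.py; python3 - <<'E'
from h import *
for n in ("scene","top"):
    im,d,_=load(n+"0"); C=cam(n); cv2.imwrite(f"pics/{n}0.png",im); np.savez(f"pics/{n}0.npz",im=im,d=d,f=C[0],cx=C[1],cy=C[2],eye=C[3],rot=C[4])
    P=cloud(d,C); print(n,[np.round(P[v,u]) for v,u in ((50,50),(200,250),(300,450),(330,60))])
E
```

```text
scene [array([-1632.,  -488.,  -757.]), array([479., -30.,   2.]), array([953., 309.,  -8.]), array([ 656., -594.,    4.])]
top [array([1287.,  990., -744.]), array([519., -43.,  -5.]), array([ 238., -641.,    3.]), array([114., 516.,   2.])]
```

View pics/top0.png

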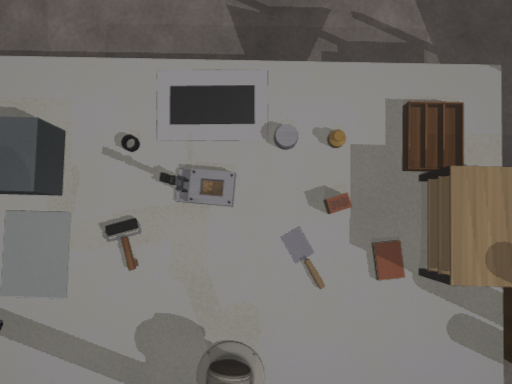

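View pics/scene0.png

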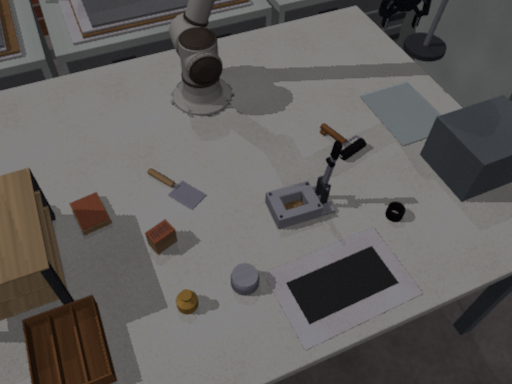

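Top view: jig at about (211,187) with hinge towards the left (+y) and the clamp upright at (165–185,180); printing block at (338,203). In scene view: block (161,236), jig (296,203), clamp standing up at (330,170).

```bash
python3 - <<'E'
from h import *
for n,bu,bv,ju,jv in (("top",338,203,208,187),("scene",161,236,296,203)):
    im,d,C=load(n+"0"); P=cloud(d,C)
    def sub(u,v,r): 
        m=np.zeros((384,512),bool); m[v-r:v+r,u-r:u+r]=1; return m&(d>0)
    m=sub(bu,bv,22)&(P[...,2]>40)&(P[...,2]<70); q=P[m]; r=cv2.minAreaRect(q[:,:2].astype(np.float32)); print(n,"block",m.sum(),np.median(q[:,2]),r)
    m=sub(ju,jv,50)&(P[...,2]>34)&(P[...,2]<53); 
    k,l,st,ce=cv2.connectedComponentsWithStats(m.astype(np.uint8)); i=1+np.argmax(st[1:,4]); q=P[l==i]
    print(n,"jig",len(q),np.median(q[:,2]),cv2.minAreaRect(q[:,:2].astype(np.float32)))
    m=sub(ju-25 if n=="top" else ju+30,jv-(5 if n=="top" else 30),40)&(P[...,2]>95)&(P[...,2]<350); q=P[m]
    print("clamp",len(q)); 
    for z in range(95,300,20):
        w=q[(q[:,2]>z)&(q[:,2]<z+20)]
        if len(w): print(z,len(w),w.mean(0).round())
    # pocket floor
    m=sub(ju+3 if n=="top" else ju-3,jv,6); print("bed z",np.percentile(P[m][:,2],[10,50,90]))
E
```

```text
top block 357 55.205056576535526 ((515.2982177734375, -298.3160705566406), (43.9613151550293, 65.11200714111328), 18.92018699645996)
top jig 1179 43.58449776042107 ((552.97412109375, 72.16667938232422), (130.44876098632812, 100.30302429199219), 86.5895767211914)
clamp 182
95 15 [558. 155. 105.]
115 14 [557. 157. 126.]
135 6 [558. 158. 139.]
155 33 [557. 159. 171.]
175 22 [558. 161. 181.]
195 25 [557. 164. 203.]
215 66 [559. 171. 229.]
235 1 [559. 174. 236.]
bed z [ 4.15736619  7.09378261 10.19434125]
scene block 458 55.441155461680125 ((515.707275390625, -300.89666748046875), (48.17274475097656, 65.24311828613281), 19.030025482177734)
scene jig 1219 43.94343113512855 ((553.185302734375, 69.42864990234375), (131.68382263183594, 105.76193237304688), 86.81316375732422)
clamp 338
95 35 [561. 154. 105.]
115 37 [561. 157. 125.]
135 36 [562. 158. 145.]
155 50 [562. 157. 170.]
175 49 [561. 162. 184.]
195 51 [562. 164. 205.]
215 73 [562. 167. 227.]
235 7 [558. 169. 236.]
bed z [ 5.31583033  9.75034547 32.51879533]
```

```bash
python3 - <<'E'
from h import *
s=readout.read_state(); M=R.from_quat(s["ee_rot"]).as_matrix(); print(M.round(3)); print(s["position"])
def ang(v): return np.degrees(np.arctan2(v[1],v[0]))
print("y",ang(M[:,1]),"z",ang(M[:,2]))
E
```

```text
[[-0.    -0.332 -0.943]
 [-0.002 -0.943  0.332]
 [-1.     0.002 -0.   ]]
[207.57663535 589.05308064 230.48221096]
y -109.42019292358533 z 160.57981951677047
```

Emit:
arm_command:
  increments:
    - [[0, 0, -3], [16, -47, 10], 0]
    - [[0, 0, -6], [32, -94, 20], 0]
    - [[0, 0, -8], [49, -141, 30], 0]
    - [[0, 0, -11], [65, -188, 30], 0]
    - [[0, 0, -13], [81, -235, 30], 0]

```text
clock: 0.65
position: [288.3, 353.7, 260.6]
ee_rot: [-0.679, 0.198, 0.679, 0.197]
contact_force: [0.9, 1.4, -0.1]
gripper_width: 85.4
```

Emit:
arm_command:
  increments:
    - [[0, 0, -3], [16, -47, 0], 0]
    - [[0, 0, -6], [32, -94, 0], 0]
    - [[0, 0, -8], [49, -141, 0], 0]
    - [[0, 0, -11], [65, -188, 0], 0]
    - [[0, 0, -13], [81, -235, 0], 0]

```text
clock: 1.15
position: [369.0, 117.2, 260.8]
ee_rot: [-0.652, 0.274, 0.652, 0.274]
contact_force: [1.4, -0.3, -0.3]
gripper_width: 85.8
```

Emit:
arm_command:
  increments:
    - [[0, 0, -3], [16, -47, 0], 0]
    - [[0, 0, -6], [32, -94, 0], 0]
    - [[0, 0, -8], [49, -141, 0], 0]
    - [[0, 0, -11], [65, -188, -10], 0]
    - [[0, 0, -13], [81, -235, -20], 0]

```text
clock: 1.65
position: [449.5, -117.7, 241.4]
ee_rot: [0.617, -0.346, -0.616, -0.347]
contact_force: [1.0, 0.4, 0.4]
gripper_width: 85.3
```

Emit:
arm_command:
  increments:
    - [[0, 0, -3], [16, -45, 0], 0]
    - [[0, 0, -6], [32, -90, -10], 0]
    - [[0, 0, -9], [50, -135, -20], 0]
    - [[0, 0, -12], [65, -184, -30], 0]
    - [[0, 0, -12], [65, -184, -40], 0]

```text
clock: 2.15
position: [515.3, -306.3, 199.3]
ee_rot: [0.576, -0.411, -0.576, -0.41]
contact_force: [-0.8, 1.1, -1.2]
gripper_width: 85.4
```

```bash
python3 - <<'E'
from h import *
im,d,C=snap("wrist","w1"); s=readout.read_state(); print(s["position"],s["clock"],s["contact_force"])
M=R.from_quat(s["ee_rot"]).as_matrix(); print("zang",np.degrees(np.arctan2(M[1,2],M[0,2])), M[:,0])
P=cloud(d,C); near=np.hypot(P[...,0]-515,P[...,1]+300)<60
m=near&(P[...,2]>48)&(P[...,2]<65)&(d>0); q=P[m]; print(m.sum(),np.median(q[:,2]),cv2.minAreaRect(q[:,:2].astype(np.float32)))
E
```

```text
[ 513.47360148 -303.75608875  197.22923666] 2.2 [ 0.22064789  0.4379447  -3.11248651]
zang 109.08385740880003 [-0.00408921  0.00236058 -0.99998885]
2259 55.77703425575771 ((516.2120361328125, -301.33441162109375), (44.02841567993164, 63.91787338256836), 19.17845344543457)
```

View pics/w1.png

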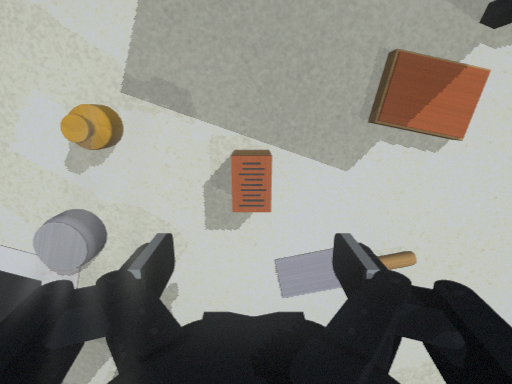

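Block in the wrist view at (232–271,150–212), copper up, angle matches the tool. Descending.

Emit:
arm_command:
  increments:
    - [[0, 0, 0], [1, 1, -40], 0]
    - [[0, 0, 0], [2, 2, -80], 0]
    - [[0, 0, 0], [2.5, 2.5, -120], 0]
    - [[0, 0, 0], [2.5, 2.5, -150], 0]
    - [[0, 0, 0], [2.5, 2.5, -175], 0]

```text
clock: 2.7
position: [515.0, -299.7, 20.7]
ee_rot: [-0.574, 0.41, 0.579, 0.409]
contact_force: [0.7, -0.6, 0.2]
gripper_width: 85.4
```

Emit:
arm_command:
  increments:
    - [[0, 0, 0], [0, 0, 0], 0.3]
    - [[0, 0, 0], [0, 0, 0], 0.6]
    - [[0, 0, 0], [0, 0, 0], 1]
    - [[0, 0, 0], [0, 0, 0], 1]
    - [[0, 0, 0], [0, 0, 0], 1]

```text
clock: 3.2
position: [516.4, -299.8, 22.9]
ee_rot: [-0.575, 0.409, 0.577, 0.41]
contact_force: [-0.2, 2.4, 6.4]
gripper_width: 43.3
```

Emit:
arm_command:
  increments:
    - [[0, 0, 0], [0, 0, 20], 1]
    - [[0, 0, 0], [0, 0, 60], 1]
    - [[0, 0, 0], [0, 0, 100], 1]
    - [[0, 0, -4], [5, 30, 130], 1]
    - [[0, 0, -8], [10, 70, 150], 1]

```text
clock: 3.7
position: [526.8, -230.5, 175.5]
ee_rot: [0.545, -0.45, -0.545, -0.451]
contact_force: [0.8, 0.8, -1.9]
gripper_width: 42.9
```

Emit:
arm_command:
  increments:
    - [[0, 0, -3], [5, 45, 10], 1]
    - [[0, 0, -6], [10, 90, 10], 1]
    - [[0, 0, -10], [18, 135, 10], 1]
    - [[0, 0, -14.5], [25, 170, 10], 1]
    - [[0, 0, -14.5], [27, 190, 10], 1]

```text
clock: 4.2
position: [553.7, -37.9, 185.4]
ee_rot: [-0.484, 0.515, 0.484, 0.517]
contact_force: [-0.6, -0.3, -3.0]
gripper_width: 43.0
```

```bash
python3 - <<'E'
from h import *
import time
im,d,C=snap("wrist","w2"); s=readout.read_state(); print(s["position"],s["clock"],s["contact_force"],s["gripper_width"])
M=R.from_quat(s["ee_rot"]).as_matrix(); print("zang",np.degrees(np.arctan2(M[1,2],M[0,2])), M[:,0])
P=cloud(d,C)
m=(abs(P[...,0]-553)<85)&(abs(P[...,1]-71)<70)&(P[...,2]>36)&(P[...,2]<52)&(d>0); q=P[m]; print(m.sum(),np.median(q[:,2]),cv2.minAreaRect(q[:,:2].astype(np.float32)))
E
```

```text
[553.95786969 -36.40307174 185.31808136] 4.25 [ 0.06224164  1.7913803  -3.33918139] 43.41030313854828
zang 86.5274751625384 [ 0.00243031  0.00258671 -0.9999937 ]
3 44.11707668382894 ((507.09515380859375, 127.93672943115234), (2.728282928466797, 0.06235957890748978), 88.03849029541016)
```

View pics/w2.png

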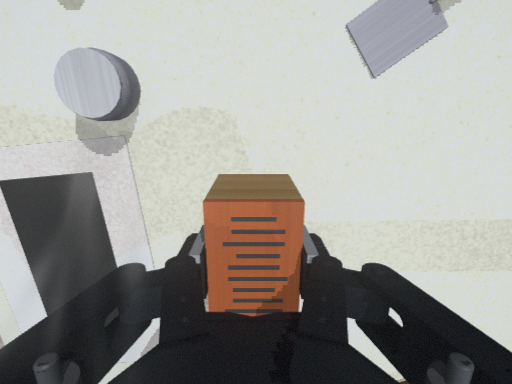

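The block is held well (copper face columns 204–303), but it and the camera's side hide the jig; I look from higher up on the hinge side.

Emit:
arm_command:
  increments:
    - [[0, 0, 0], [0, 0, 45], 1]
    - [[0, 0, 0], [0, 20, 90], 1]
    - [[0, 0, 0], [0, 60, 130], 1]
    - [[0, 0, 0], [0, 105, 135], 1]
    - [[0, 0, 0], [0, 150, 135], 1]

```text
clock: 4.75
position: [554.1, 114.9, 323.2]
ee_rot: [-0.485, 0.512, 0.484, 0.518]
contact_force: [0.3, -0.9, -2.9]
gripper_width: 42.9
```

Emit:
arm_command:
  increments:
    - [[0, 0, 0], [0, 40, 0], 1]
    - [[0, 0, 0], [0, 55, 0], 1]
    - [[0, 0, 0], [0, 55, 0], 1]
    - [[0, 0, 0], [0, 55, 0], 1]
    - [[0, 0, 0], [0, 55, 0], 1]

```text
clock: 5.25
position: [554.0, 168.5, 323.0]
ee_rot: [-0.484, 0.513, 0.484, 0.518]
contact_force: [-0.6, 0.5, -2.2]
gripper_width: 42.7
```

```bash
python3 - <<'E'
from h import *
im,d,C=snap("wrist","w3"); s=readout.read_state(); print(s["position"],s["clock"],s["contact_force"],s["gripper_width"])
M=R.from_quat(s["ee_rot"]).as_matrix(); print("zang",np.degrees(np.arctan2(M[1,2],M[0,2])), M[:,0])
P=cloud(d,C)
m=(abs(P[...,0]-553)<85)&(abs(P[...,1]-60)<90)&(P[...,2]>36)&(P[...,2]<52)&(d>0)
k,l,st,ce=cv2.connectedComponentsWithStats(m.astype(np.uint8)); i=1+np.argmax(st[1:,4]); q=P[l==i]
print(st[i],np.median(q[:,2]),cv2.minAreaRect(q[:,:2].astype(np.float32)))
# pocket hole contours in the rim mask, projected on z=44
cs,h=cv2.findContours((l==i).astype(np.uint8),cv2.RETR_CCOMP,cv2.CHAIN_APPROX_NONE)
for c,hh in zip(cs,h[0]):
    if hh[3]>=0 and len(c)>30:
        p=np.array([onplane(u,v,44,C)[:2] for u,v in c[:,0]],np.float32); print("hole",cv2.minAreaRect(p))
# block in hand
Q=(P-np.array(s["position"]))@M   # tool coords
for n in ("w3",):
    m=(abs(Q[...,1])<30)&(abs(Q[...,2])<50)&(Q[...,0]>-60)&(Q[...,0]<40)&(d>0)
    o=(im[...,2]>1.5*im[...,0])&m
    q=Q[o]; top=q[q[:,0]<np.percentile(q[:,0],20)+4]; print("top x",np.median(top[:,0]),"y",top[:,1].min(),top[:,1].max(),"z",top[:,2].min(),top[:,2].max()); print("all",q.min(0),q.max(0))
cv2.imwrite("pics/w3b.png",cv2.resize(im,(768,576)))
E
```

```text
[554.06836561 168.43183406 323.10213289] 5.3 [ 0.29145033 -0.2059179  -2.12035901] 43.847910908134395
zang 86.34953513903086 [ 0.00668323  0.00497637 -0.99996528]
[ 216   45   70   93 4814] 43.62877511942409 ((553.4920654296875, 69.5397720336914), (129.08999633789062, 100.03395080566406), 86.47036743164062)
hole ((552.8806762695312, 70.92768859863281), (68.67699432373047, 48.560752868652344), 85.4066390991211)
top x -32.73459665991342 y -23.309681435495232 21.811949938052248 z -33.86429727668419 26.77424101592201
all [-37.87445472 -26.25390025 -33.86429728] [22.61348389 21.81194994 26.77424102]
```

View pics/w3b.png

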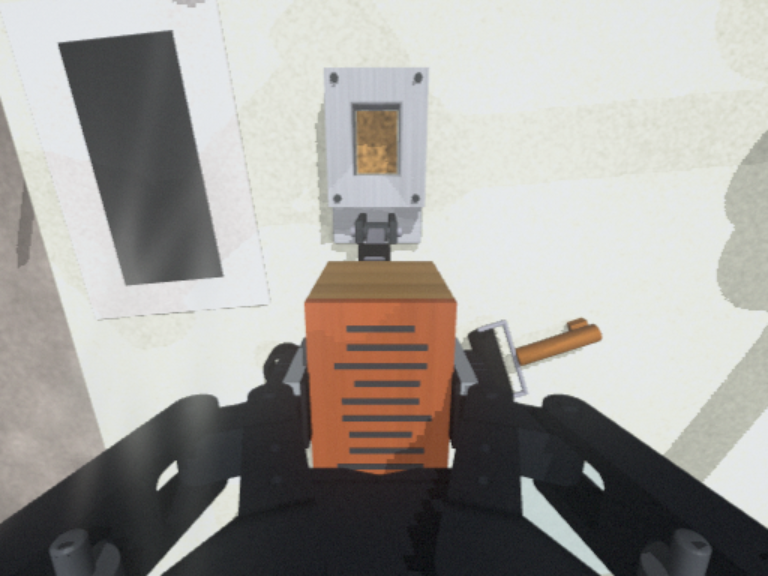

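Jig rim in view at (324–428,68–207) in the enlarged picture, pocket open with cork at (376,140), clamp leaning away; block squarely held. Moving above the pocket.

Emit:
arm_command:
  increments:
    - [[0, 0, 0], [0, -40, 0], 1]
    - [[0, 0, 0], [-1, -75, 0], 1]
    - [[0, 0, 0], [-1, -96.7, 0], 1]
    - [[0, 0, 0], [-1, -96.7, -20], 1]
    - [[0, 0, 0], [-1, -96.7, -60], 1]

```text
clock: 5.8
position: [555.2, 70.1, 266.4]
ee_rot: [-0.485, 0.51, 0.481, 0.522]
contact_force: [1.6, 0.1, -2.1]
gripper_width: 43.4
```

Emit:
arm_command:
  increments:
    - [[0, 0, 0], [0, 0, -40], 1]
    - [[0, 0, 0], [0, 0, -80], 1]
    - [[0, 0, 0], [0, 0, -120], 1]
    - [[0, 0, 0], [0, 0, -155], 1]
    - [[0, 0, 0], [0, 0, -170], 1]

```text
clock: 6.3
position: [552.9, 68.0, 92.9]
ee_rot: [-0.483, 0.513, 0.481, 0.521]
contact_force: [0.4, 0.4, -2.3]
gripper_width: 43.4
```

```bash
python3 - <<'E'
from h import *
P=[];F=[];A=[]
im,d,C=snap("scene","s4")
s=readout.read_state(); M=R.from_quat(s["ee_rot"]).as_matrix(); print(s["position"],s["contact_force"],np.degrees(np.arctan2(M[1,2],M[0,2])),M[:,0],s["clock"],s["wrist_torque"])
cv2.imwrite("pics/s4b.png",cv2.resize(im[120:260,220:400],None,fx=4,fy=4,interpolation=cv2.INTER_CUBIC))
E
```

```text
[552.32424481  67.93255663  91.67246661] [-0.53183761  0.57699935 -3.79204982] 86.02832263621148 [ 0.00778909  0.00494605 -0.99995743] 6.35 [-0.08458302  0.19127101 -0.00713167]
```

View pics/s4b.png

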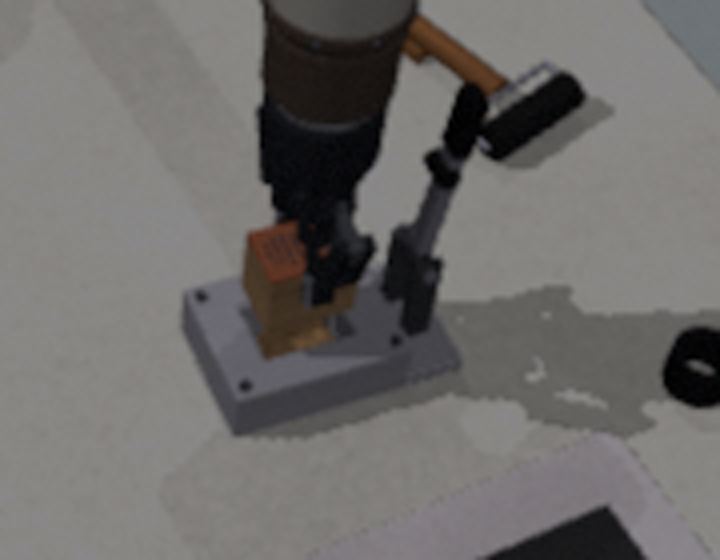

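Block hovers over the pocket with clear space to the clamp (bar at about (440,190) in the crop). Correct the small offset and tilt first.

Emit:
arm_command:
  increments:
    - [[-0.25, 0.4, 0.3], [0.6, 3.7, 0], 1]
    - [[-0.25, 0.4, 0.3], [0.6, 3.7, 0], 1]
    - [[-0.25, 0.4, 0.3], [0.6, 3.7, -5], 1]
    - [[-0.25, 0.4, 0.3], [0.6, 3.7, -8], 1]
    - [[-0.25, 0.4, 0.3], [0.6, 3.7, -8], 1]

```text
clock: 6.85
position: [552.8, 71.6, 83.8]
ee_rot: [-0.484, 0.515, 0.484, 0.516]
contact_force: [-0.5, 0.7, -1.4]
gripper_width: 43.3
```

```bash
cat > st.py <<'E'
from h import *
s=readout.read_state(); M=R.from_quat(s["ee_rot"]).as_matrix(); print(s["position"].round(1),s["contact_force"].round(1),np.degrees(np.arctan2(M[1,2],M[0,2])).round(2),M[:,0].round(4),s["clock"],s["wrist_torque"].round(2),s["gripper_width"])
E
python3 st.py
```

```text
[552.8  71.6  83.8] [-0.5  0.7 -1.4] 86.32 [ 9.e-04  7.e-04 -1.e+00] 6.85 [-0.   -0.03 -0.02] 43.34253850679076
```

Emit:
arm_command:
  increments:
    - [[0, 0, 0], [0.2, 0, -6], 1]
    - [[0, 0, 0], [0.2, 0, -11], 1]
    - [[0, 0, 0], [0.2, 0, -14], 1]
    - [[0, 0, 0], [0.2, 0, -16], 1]
    - [[0, 0, 0], [0.2, 0, -17], 1]

```text
clock: 7.35
position: [552.9, 71.5, 66.4]
ee_rot: [-0.484, 0.516, 0.484, 0.516]
contact_force: [-0.6, 0.0, -2.4]
gripper_width: 43.3
```

Emit:
arm_command:
  increments:
    - [[0, 0, 0], [0, 0, -1], 1]
    - [[0, 0, 0], [0, 0, -2], 1]
    - [[0, 0, 0], [0, 0, -3], 1]
    - [[0, 0, 0], [0, 0, -4], 1]
    - [[0, 0, 0], [0, 0, -4], 1]

```text
clock: 7.85
position: [552.8, 71.5, 62.3]
ee_rot: [-0.484, 0.516, 0.484, 0.516]
contact_force: [0.1, -0.9, -3.5]
gripper_width: 43.3
```

Emit:
arm_command:
  increments:
    - [[0, 0, 0], [0, 0, -1], 1]
    - [[0, 0, 0], [0, 0, -2], 1]
    - [[0, 0, 0], [0, 0, -3], 1]
    - [[0, 0, 0], [0, 0, -4], 1]
    - [[0, 0, 0], [0, 0, -4], 1]

```text
clock: 8.35
position: [553.1, 71.9, 58.4]
ee_rot: [-0.484, 0.515, 0.484, 0.516]
contact_force: [0.5, 1.2, -1.7]
gripper_width: 42.9
```

```bash
python3 st.py
```

```text
[553.1  71.9  58.4] [ 0.5  1.2 -1.7] 86.34 [ 9.e-04  9.e-04 -1.e+00] 8.35 [ 0.35 -0.02  0.  ] 42.91012041580299
```

Emit:
arm_command:
  increments:
    - [[0, 0, 0], [0, 0, -1], 1]
    - [[0, 0, 0], [0, 0, -2], 1]
    - [[0, 0, 0], [0, 0, -2.5], 1]
    - [[0, 0, 0], [0, 0, -3], 1]
    - [[0, 0, 0], [0, 0, -3], 1]

```text
clock: 8.85
position: [553.8, 72.0, 56.6]
ee_rot: [-0.484, 0.515, 0.484, 0.516]
contact_force: [-0.6, 1.8, 5.9]
gripper_width: 43.4
```

```bash
python3 st.py
```

```text
[553.8  72.   56.6] [-0.6  1.8  5.9] 86.39 [ 2.6e-03  9.0e-04 -1.0e+00] 8.85 [0.25 0.5  0.06] 43.420812127859016
```

Emit:
arm_command:
  increments:
    - [[0, 0, 0], [-0.4, 0, -1.5], 1]
    - [[0, 0, 0], [-0.4, 0, -2.5], 1]
    - [[0, 0, 0], [-0.4, 0, -3], 1]
    - [[0, 0, 0], [-0.4, 0, -3.5], 1]
    - [[0, 0, 0], [-0.4, 0, -3.5], 1]

```text
clock: 9.35
position: [554.4, 72.0, 54.8]
ee_rot: [-0.485, 0.514, 0.483, 0.517]
contact_force: [-3.3, -0.9, 8.0]
gripper_width: 42.8
```

```bash
python3 st.py
```

```text
[554.4  72.   54.8] [-3.3 -0.9  8. ] 86.46 [ 4.9e-03  8.0e-04 -1.0e+00] 9.35 [-0.09  0.62  0.06] 42.83593228110651
```

Emit:
arm_command:
  increments:
    - [[0, 0, 0], [0, 0, 0], 0.6]
    - [[0, 0, 0], [0, 0, 0], 0.3]
    - [[0, 0, 0], [0, 0, 0], 0]
    - [[0, 0, 0], [0, 0, 0], 0]
    - [[0, 0, 0], [0, 0, 0], 0]

```text
clock: 9.85
position: [554.4, 71.9, 54.7]
ee_rot: [-0.485, 0.514, 0.483, 0.517]
contact_force: [0.4, 0.1, 0.2]
gripper_width: 85.3
```

Emit:
arm_command:
  increments:
    - [[0, 0, 0], [0, 0, 20], 0]
    - [[0, 0, 0], [0, 0, 55], 0]
    - [[0, 0, 0], [0, 0, 90], 0]
    - [[0, 0, 0], [0, 0, 120], 0.5]
    - [[0, 0, 0], [0, 0, 125], 1]

```text
clock: 10.35
position: [556.6, 72.5, 184.1]
ee_rot: [-0.487, 0.511, 0.482, 0.519]
contact_force: [-0.6, 0.3, -0.6]
gripper_width: 59.1
```

```bash
cat > look.py <<'E'
import sys
from h import *
s=readout.read_state(); im,d,C=snap("wrist",sys.argv[1]); P=cloud(d,C); print(s["position"],s["clock"],s["contact_force"])
o=(im[...,2]>1.6*im[...,0])&(d>0)&(np.hypot(P[...,0]-553,P[...,1]-70)<48)&(P[...,2]>50)
q=P[o]; z0=np.percentile(q[:,2],90); q=q[q[:,2]>z0-12]
for _ in range(3):
    A=np.c_[q[:,:2]-[553,70],np.ones(len(q))]; c=np.linalg.lstsq(A,q[:,2],rcond=None)[0]; q=q[abs(A@c-q[:,2])<3]
print(len(q),"top z",c[2],"slopes x,y",c[:2],cv2.minAreaRect(q[:,:2].astype(np.float32)))
m=(abs(P[...,0]-553)<85)&(abs(P[...,1]-60)<90)&(P[...,2]>36)&(P[...,2]<50)&(d>0)
k,l,st,ce=cv2.connectedComponentsWithStats(m.astype(np.uint8)); i=1+np.argmax(st[1:,4]); r=P[l==i]
print("jig",np.median(r[:,2]),cv2.minAreaRect(r[:,:2].astype(np.float32)))
E
python3 look.py w5
```

```text
[556.64558103  72.52924821 184.11911181] 10.35 [-0.56286829  0.30410048 -0.62431039]
2671 top z 88.45378896165303 slopes x,y [ 0.00816229 -0.00902593] ((554.6322021484375, 71.13321685791016), (64.77228546142578, 43.32756805419922), 86.6481704711914)
jig 43.73764593318779 ((553.517822265625, 69.9917221069336), (129.3040313720703, 100.30899047851562), 86.54296875)
```

View pics/w5.png

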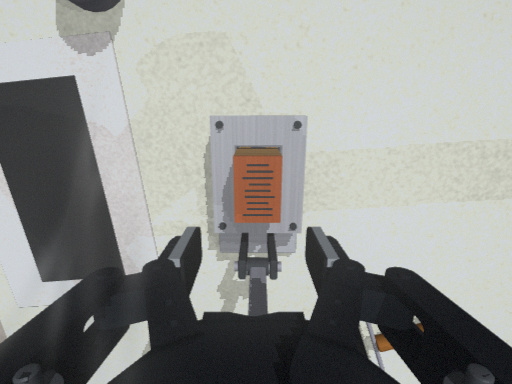

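Block sits level and proud in the pocket (copper at (234–281,150–222)), bottom ~32 above the table. Now press with shut fingers, slightly towards the leaf (−y).

Emit:
arm_command:
  increments:
    - [[0, 0, 0], [-2.5, -6.5, -15], 1]
    - [[0, 0, 0], [-2.5, -6.5, -40], 1]
    - [[0, 0, 0], [-2.5, -6.5, -65], 1]
    - [[0, 0, 0], [-2.5, -6.5, -78], 1]
    - [[0, 0, 0], [-2.5, -6.5, -83], 1]

```text
clock: 10.9
position: [551.4, 65.2, 96.7]
ee_rot: [-0.485, 0.514, 0.483, 0.517]
contact_force: [-0.1, 0.7, -0.3]
gripper_width: -0.1
```

```bash
python3 st.py
```

```text
[551.4  65.2  96.7] [-0.1  0.7 -0.3] 86.44 [ 4.8e-03  8.0e-04 -1.0e+00] 10.9 [-0.02 -0.04 -0.03] -0.051544176135257413
```

Emit:
arm_command:
  increments:
    - [[0, 0.28, 0], [2.5, 0, -2], 1]
    - [[0, 0.28, 0], [2.5, 0, -4], 1]
    - [[0, 0.28, 0], [2.5, 0, -6], 1]
    - [[0, 0.28, 0], [2.5, 0, -8], 1]
    - [[0, 0.28, 0], [2.5, 0, -9], 1]

```text
clock: 11.4
position: [554.6, 65.3, 88.8]
ee_rot: [-0.485, 0.514, 0.484, 0.516]
contact_force: [-0.0, -1.1, 6.6]
gripper_width: 0.1
```

Emit:
arm_command:
  increments:
    - [[0, 0, 0], [0, 0, -1], 1]
    - [[0, 0, 0], [0, 0, -1.5], 1]
    - [[0, 0, 0], [0, 0, -2], 1]
    - [[0, 0, 0], [0, 0, -2.5], 1]
    - [[0, 0, 0], [0, 0, -2.5], 1]

```text
clock: 11.9
position: [556.0, 65.6, 88.3]
ee_rot: [-0.486, 0.513, 0.484, 0.517]
contact_force: [-0.9, 0.2, 8.7]
gripper_width: -0.1
```

Emit:
arm_command:
  increments:
    - [[0, 0.2, 0], [-1.5, 0, -2.5], 1]
    - [[0, 0.2, 0], [-1.5, 0, -3], 1]
    - [[0, 0.2, 0], [-1.5, 0, -3.5], 1]
    - [[0, 0.2, 0], [-1.5, 0, -4], 1]
    - [[0, 0.2, 0], [-1.5, 0, -4], 1]

```text
clock: 12.4
position: [556.5, 65.6, 87.2]
ee_rot: [-0.486, 0.512, 0.484, 0.517]
contact_force: [-1.4, -1.9, 11.8]
gripper_width: -0.4
```

```bash
python3 st.py
```

```text
[556.5  65.6  87.2] [-1.4 -1.9 11.8] 86.61 [ 0.0073  0.0017 -1.    ] 12.4 [-0.52  0.46 -0.02] -0.3523494384108341
```

Emit:
arm_command:
  increments:
    - [[0, 0.4, 0], [-2, 0, -4], 1]
    - [[0, 0.4, 0], [-2, 0, -4.5], 1]
    - [[0, 0.4, 0], [-2, 0, -5], 1]
    - [[0, 0.4, 0], [-2, 0, -5], 1]
    - [[0, 0.4, 0], [-2, 0, -5], 1]

```text
clock: 12.9
position: [555.7, 65.4, 83.9]
ee_rot: [-0.486, 0.513, 0.485, 0.516]
contact_force: [-0.4, -2.9, 7.0]
gripper_width: -0.3
```

```bash
python3 st.py
```

```text
[555.7  65.4  83.9] [-0.4 -2.9  7. ] 86.66 [ 0.0036  0.0016 -1.    ] 12.9 [-0.63  0.13  0.01] -0.33162165124598003
```

Emit:
arm_command:
  increments:
    - [[0, 0.2, 0], [-1, 0, -2.5], 1]
    - [[0, 0.2, 0], [-1, 0, -3.5], 1]
    - [[0, 0.2, 0], [-1, 0, -4.5], 1]
    - [[0, 0.2, 0], [-1, 0, -5.5], 1]
    - [[0, 0.2, 0], [-1, 0, -5.5], 1]

```text
clock: 13.4
position: [555.7, 65.4, 80.0]
ee_rot: [-0.486, 0.513, 0.485, 0.515]
contact_force: [-0.1, -1.3, 6.4]
gripper_width: -0.0
```

```bash
python3 st.py
```

```text
[555.7  65.4  80. ] [-0.1 -1.3  6.4] 86.7 [ 0.0029  0.0017 -1.    ] 13.4 [-0.36  0.25  0.  ] -0.034629189789170546
```

Emit:
arm_command:
  increments:
    - [[0, 0.2, 0], [-1, 0, -2.5], 1]
    - [[0, 0.2, 0], [-1, 0, -4], 1]
    - [[0, 0.2, 0], [-1, 0, -5], 1]
    - [[0, 0.2, 0], [-1, 0, -6], 1]
    - [[0, 0.2, 0], [-1, 0, -6], 1]

```text
clock: 13.9
position: [555.6, 65.4, 75.3]
ee_rot: [-0.485, 0.513, 0.486, 0.515]
contact_force: [-0.4, -1.1, 6.5]
gripper_width: 0.0
```

Emit:
arm_command:
  increments:
    - [[0, 0.2, 0], [-1, 0, -2.5], 1]
    - [[0, 0.2, 0], [-1, 0, -4], 1]
    - [[0, 0.2, 0], [-1, 0, -5], 1]
    - [[0, 0.2, 0], [-1, 0, -6], 1]
    - [[0, 0.2, 0], [-1, 0, -6], 1]

```text
clock: 14.4
position: [555.4, 65.4, 70.7]
ee_rot: [-0.485, 0.513, 0.486, 0.515]
contact_force: [-0.2, -0.9, 7.2]
gripper_width: -0.0
```

```bash
python3 st.py
```

```text
[555.4  65.4  70.7] [-0.2 -0.9  7.2] 86.77 [ 6.0e-04  2.2e-03 -1.0e+00] 14.4 [-0.23  0.23  0.04] -0.009378277098852254
```

Emit:
arm_command:
  increments:
    - [[0, 0, 0], [-0.5, 0, -2.5], 1]
    - [[0, 0, 0], [-0.5, 0, -4], 1]
    - [[0, 0, 0], [-0.5, 0, -5], 1]
    - [[0, 0, 0], [-0.5, 0, -5.5], 1]
    - [[0, 0, 0], [-0.5, 0, -5.5], 1]

```text
clock: 14.9
position: [555.3, 65.4, 66.5]
ee_rot: [-0.486, 0.513, 0.486, 0.515]
contact_force: [-1.0, -0.5, 7.7]
gripper_width: 0.3
```

Emit:
arm_command:
  increments:
    - [[0, 0, 0], [-0.5, 0, -2.5], 1]
    - [[0, 0, 0], [-0.5, 0, -3.5], 1]
    - [[0, 0, 0], [-0.5, 0, -4.5], 1]
    - [[0, 0, 0], [-0.5, 0, -5], 1]
    - [[0, 0, 0], [-0.5, 0, -5], 1]

```text
clock: 15.4
position: [555.2, 65.4, 63.8]
ee_rot: [-0.486, 0.512, 0.486, 0.515]
contact_force: [-4.6, 0.2, 13.5]
gripper_width: -0.0
```

```bash
python3 st.py
```

```text
[555.2  65.4  63.8] [-4.6  0.2 13.5] 86.85 [ 0.0036  0.0021 -1.    ] 15.4 [-0.1   1.31  0.03] -0.0066247383078737255
```

Emit:
arm_command:
  increments:
    - [[0, 0.2, 0], [-1, 0, -2.5], 1]
    - [[0, 0.2, 0], [-1, 0, -3], 1]
    - [[0, 0.2, 0], [-1, 0, -3.5], 1]
    - [[0, 0.2, 0], [-1, 0, -3.5], 1]
    - [[0, 0.2, 0], [-1, 0, -3.5], 1]

```text
clock: 15.9
position: [555.2, 65.5, 63.8]
ee_rot: [-0.487, 0.512, 0.486, 0.515]
contact_force: [-5.7, -0.3, 17.3]
gripper_width: -0.1
```

```bash
python3 st.py
```

```text
[555.2  65.5  63.8] [-5.7 -0.3 17.3] 86.93 [ 0.0033  0.0021 -1.    ] 15.9 [-0.29  1.51 -0.03] -0.08314262168960104
```

Emit:
arm_command:
  increments:
    - [[0, 0.2, 0], [-1, 2, -4], 1]
    - [[0, 0.2, 0], [-1, 2, -4.5], 1]
    - [[0, 0.2, 0], [-1, 2, -4.7], 1]
    - [[0, 0.2, 0], [-1, 2, -4.7], 1]
    - [[0, 0.2, 0], [-1, 2, -4.7], 1]

```text
clock: 16.4
position: [555.2, 65.6, 63.7]
ee_rot: [-0.488, 0.512, 0.486, 0.513]
contact_force: [-5.8, -6.5, 24.6]
gripper_width: -0.2
```

Emit:
arm_command:
  increments:
    - [[0, 0, 0], [0, 0, 20], 1]
    - [[0, 0, 0], [0, 0, 60], 1]
    - [[0, 0, 0], [0, 0, 100], 1]
    - [[0, 0, 0], [0, 0, 125], 1]
    - [[0, 0, 0], [0, 0, 125], 1]

```text
clock: 16.9
position: [557.5, 66.4, 193.3]
ee_rot: [-0.489, 0.509, 0.485, 0.516]
contact_force: [0.1, -0.1, 1.3]
gripper_width: 0.1
```

```bash
python3 st.py; python3 look.py w6; python3 - <<'E'
from h import *
# clamp geometry from scene + top depth
for n in("scene","top"):
    im,d,C=snap(n,n+"6"); P=cloud(d,C)
    ex=np.array([np.cos(np.radians(86.5)),np.sin(np.radians(86.5))]); ey=np.array([-ex[1],ex[0]])
    J=np.stack([(P[...,:2]-[553.3,70.2])@ex,(P[...,:2]-[553.3,70.2])@ey,P[...,2]],-1)
    m=(d>0)&(abs(J[...,1])<25)&(J[...,0]>50)&(J[...,0]<170)&(J[...,2]>98)&(J[...,2]<260)
    q=J[m]; print(n,len(q))
    for z in range(100,250,15):
        w=q[(q[:,2]>=z)&(q[:,2]<z+15)]
        if len(w)>3: print(z,len(w),"jx",w[:,0].min().round(),np.median(w[:,0]).round(),w[:,0].max().round(),"jy",w[:,1].min().round(),w[:,1].max().round())
E
```

```text
[557.5  66.4 193.3] [ 0.1 -0.1  1.3] 87.07 [ 0.0115  0.0024 -0.9999] 16.9 [ 0.04 -0.03  0.05] 0.10022208323713985
[557.49663438  66.37383812 193.30693956] 16.9 [ 0.07057272 -0.1177471   1.28915179]
2071 top z 63.494698937516304 slopes x,y [-0.00680278  0.00231292] ((555.1239624023438, 70.53968811035156), (64.2730712890625, 43.37240219116211), 86.26152038574219)
jig 43.73469646765761 ((553.5528564453125, 69.51960754394531), (130.02577209472656, 100.28846740722656), 86.44196319580078)
scene 331
100 28 jx 79.0 83.0 94.0 jy -7.0 8.0
115 25 jx 81.0 84.0 95.0 jy -9.0 8.0
130 26 jx 83.0 86.0 97.0 jy -8.0 7.0
145 21 jx 85.0 88.0 99.0 jy -9.0 8.0
160 47 jx 80.0 86.0 97.0 jy -12.0 12.0
175 35 jx 83.0 90.0 103.0 jy -13.0 11.0
190 38 jx 87.0 91.0 103.0 jy -12.0 11.0
205 42 jx 90.0 93.0 104.0 jy -12.0 9.0
220 63 jx 92.0 98.0 107.0 jy -11.0 12.0
235 4 jx 96.0 97.0 103.0 jy -8.0 -4.0
top 0
```

Firm stop at 63.7 mm: no movement from 13.5 to 24.6 N, and the face is level. Now around behind the clamp (it leans at about 1.70 rad).

Emit:
arm_command:
  increments:
    - [[-0.1, 0.6, -0.6], [-1, 0, 40], 1]
    - [[-0.1, 0.6, -0.6], [-1, 20, 78], 1]
    - [[-0.1, 0.6, -0.6], [0, 65, 80], 1]
    - [[-0.1, 0.6, -0.6], [2, 110, 80], 1]
    - [[-0.1, 0.6, -0.6], [4, 146, 80], 1]

```text
clock: 17.55
position: [557.7, 213.3, 266.1]
ee_rot: [-0.482, 0.519, 0.486, 0.511]
contact_force: [0.8, -0.0, -0.4]
gripper_width: 0.3
```

```bash
python3 st.py
```

```text
[557.7 213.3 266.1] [ 0.8 -0.  -0.4] 86.43 [-0.0122 -0.0031 -0.9999] 17.55 [-0.04 -0.1   0.02] 0.28506262241477187
```

Emit:
arm_command:
  increments:
    - [[0, 0, 0], [4.5, 0, -10], 1]
    - [[0, 0, 0], [4.5, 0, -30], 1]
    - [[0, 0, 0], [4.5, 0, -50], 1]
    - [[0, 0, 0], [4.5, 0, -65], 1]
    - [[0, 0, 0], [4.5, 0, -70], 1]

```text
clock: 18.05
position: [560.6, 211.8, 192.1]
ee_rot: [-0.481, 0.522, 0.487, 0.509]
contact_force: [-0.0, -0.3, -0.4]
gripper_width: -0.0
```

```bash
python3 - <<'E'
from h import *
import runpy; runpy.run_path("st.py")
print("TCP targets for corner contact")
for th in np.arange(1.7,-0.1,-0.1):
    b=np.array([85-127*np.cos(th)+8*np.sin(th),82+127*np.sin(th)+8*np.cos(th)])
    X=b[0]+11; print(th.round(2),"x %.1f y %.1f z %.1f"%(553.4+.062*X,70+.998*X,b[1]))
E
```

```text
[560.6 211.8 192.1] [-0.  -0.3 -0.4] 86.37 [-0.0189 -0.0069 -0.9998] 18.05 [-0.03 -0.04 -0.01] -0.01703652206051633
TCP targets for corner contact
1.7 x 560.9 y 190.1 z 206.9
1.6 x 560.1 y 177.5 z 208.7
1.5 x 559.3 y 164.8 z 209.2
1.4 x 558.5 y 152.1 z 208.5
1.3 x 557.7 y 139.6 z 206.5
1.2 x 557.0 y 127.3 z 203.3
1.1 x 556.2 y 115.4 z 198.8
1.0 x 555.5 y 104.0 z 193.2
0.9 x 554.8 y 93.3 z 186.5
0.8 x 554.2 y 83.2 z 178.7
0.7 x 553.6 y 74.0 z 169.9
0.6 x 553.1 y 65.7 z 160.3
0.5 x 552.7 y 58.4 z 149.9
0.4 x 552.3 y 52.2 z 138.8
0.3 x 552.0 y 47.1 z 127.2
0.2 x 551.7 y 43.2 z 115.1
0.1 x 551.6 y 40.5 z 102.6
-0.0 x 551.5 y 39.1 z 90.0
```

Emit:
arm_command:
  increments:
    - [[0.4, -1.0, 0], [0, -10, 0], 1]
    - [[0.4, -1.0, 0], [0, -18, 0], 1]
    - [[0.4, -1.0, 0], [0, -25, 2], 1]
    - [[0.4, -1.0, 0], [-0.5, -32, 4], 1]
    - [[0.4, -1.0, 0], [-1, -40, 6], 1]

```text
clock: 18.55
position: [559.9, 171.6, 198.9]
ee_rot: [-0.484, 0.515, 0.484, 0.516]
contact_force: [-0.2, 2.8, -1.0]
gripper_width: 0.0
```

```bash
python3 st.py
```

```text
[559.9 171.6 198.9] [-0.2  2.8 -1. ] 86.37 [ 1.0e-04  1.5e-03 -1.0e+00] 18.55 [ 0.64 -0.    0.01] 0.03312893727445748
```

Emit:
arm_command:
  increments:
    - [[0, 0, 0], [-0.6, -10, 1], 1]
    - [[0, 0, 0], [-1.2, -20, 2], 1]
    - [[0, 0, 0], [-1.8, -30, 2], 1]
    - [[0, 0, 0], [-2.4, -40, 1], 1]
    - [[0, 0, 0], [-3, -48, 0], 1]

```text
clock: 19.05
position: [556.9, 122.6, 199.0]
ee_rot: [-0.484, 0.515, 0.484, 0.516]
contact_force: [0.2, 2.8, -0.4]
gripper_width: 0.0
```

Emit:
arm_command:
  increments:
    - [[0, 0, 0], [-0.5, -8, -3], 1]
    - [[0, 0, 0], [-1, -16, -7], 1]
    - [[0, 0, 0], [-1.5, -24, -11], 1]
    - [[0, 0, 0], [-2, -32, -16], 1]
    - [[0, 0, 0], [-2.5, -40, -22], 1]

```text
clock: 19.55
position: [554.4, 82.0, 176.4]
ee_rot: [-0.484, 0.515, 0.484, 0.516]
contact_force: [0.6, 1.9, 0.3]
gripper_width: -0.2
```

```bash
python3 st.py
```

```text
[554.4  82.  176.4] [0.6 1.9 0.3] 86.35 [ 4.0e-04  1.6e-03 -1.0e+00] 19.55 [ 0.52 -0.07 -0.  ] -0.1957045086964411
```

Emit:
arm_command:
  increments:
    - [[0, 0, 0], [-0.5, -8, -7], 1]
    - [[0, 0, 0], [-0.9, -15, -15], 1]
    - [[0, 0, 0], [-1.3, -22, -23], 1]
    - [[0, 0, 0], [-1.7, -28, -31], 1]
    - [[0, 0, 0], [-2, -34, -39], 1]

```text
clock: 20.05
position: [552.3, 47.4, 136.7]
ee_rot: [-0.484, 0.515, 0.484, 0.516]
contact_force: [0.4, 1.8, 0.6]
gripper_width: -0.0
```

Emit:
arm_command:
  increments:
    - [[0, 0, 0], [-0.3, -5, -6], 1]
    - [[0, 0, 0], [-0.5, -8, -12], 1]
    - [[0, 0, 0], [-0.7, -11, -18], 1]
    - [[0, 0, 0], [-0.9, -14, -24], 1]
    - [[0, 0, 0], [-1, -16, -29], 1]

```text
clock: 20.55
position: [551.3, 31.2, 107.3]
ee_rot: [-0.484, 0.515, 0.484, 0.516]
contact_force: [-0.3, 1.9, 2.2]
gripper_width: -0.1
```

```bash
python3 st.py
```

```text
[551.3  31.2 107.3] [-0.3  1.9  2.2] 86.36 [ 1.0e-04  1.3e-03 -1.0e+00] 20.55 [ 0.24 -0.08 -0.02] -0.07292792558165379
```

Emit:
arm_command:
  increments:
    - [[0, 0, 0], [0, -1, -4], 1]
    - [[0, 0, 0], [0, -2, -8], 1]
    - [[0, 0, 0], [0, -2, -12], 1]
    - [[0, 0, 0], [0, -2, -15], 1]
    - [[0, 0, 0], [0, -2, -17], 1]

```text
clock: 21.05
position: [551.1, 29.0, 90.0]
ee_rot: [-0.484, 0.516, 0.484, 0.516]
contact_force: [0.5, -1.5, 0.9]
gripper_width: 0.1
```

Emit:
arm_command:
  increments:
    - [[0, 0, 0], [0, 0, -1], 1]
    - [[0, 0, 0], [0, 0, -2], 1]
    - [[0, 0, 0], [0, 0, -3], 1]
    - [[0, 0, 0], [0, 0, -4], 1]
    - [[0, 0, 0], [0, 0, -5], 1]

```text
clock: 21.55
position: [551.1, 29.0, 85.0]
ee_rot: [-0.484, 0.516, 0.484, 0.516]
contact_force: [0.4, -1.9, 1.9]
gripper_width: -0.1
```

```bash
python3 st.py
```

```text
[551.1  29.   85. ] [ 0.4 -1.9  1.9] 86.36 [-3.e-04  9.e-04 -1.e+00] 21.55 [-0.27  0.06 -0.02] -0.11845796085943262
```

Emit:
arm_command:
  increments:
    - [[0, 0, 0], [0, 0, -1], 1]
    - [[0, 0, 0], [0, 0, -2], 1]
    - [[0, 0, 0], [0, 0, -3], 1]
    - [[0, 0, 0], [0, 0, -4], 1]
    - [[0, 0, 0], [0, 0, -4], 1]

```text
clock: 22.05
position: [551.1, 29.1, 80.8]
ee_rot: [-0.483, 0.516, 0.484, 0.516]
contact_force: [0.3, 0.0, 0.9]
gripper_width: -0.2
```

Emit:
arm_command:
  increments:
    - [[0, 0, 0], [0, 0, -1], 1]
    - [[0, 0, 0], [0, 0, -2], 1]
    - [[0, 0, 0], [0, 0, -2], 1]
    - [[0, 0, 0], [0, 0, -2], 1]
    - [[0, 0, 0], [0, 0, -2], 1]

```text
clock: 22.55
position: [551.2, 29.0, 80.0]
ee_rot: [-0.484, 0.515, 0.484, 0.516]
contact_force: [-2.7, 0.8, 8.1]
gripper_width: -0.0
```

```bash
python3 st.py
```

```text
[551.2  29.   80. ] [-2.7  0.8  8.1] 86.39 [ 0.e+00  8.e-04 -1.e+00] 22.55 [-0.16  0.8   0.03] -0.024885004952851807
```

Emit:
arm_command:
  increments:
    - [[0, 0, 0], [0, 0, -1.5], 1]
    - [[0, 0, 0], [0, 0, -2.2], 1]
    - [[0, 0, 0], [0, 0, -2.5], 1]
    - [[0, 0, 0], [0, 0, -2.5], 1]
    - [[0, 0, 0], [0, 0, -2.5], 1]

```text
clock: 23.05
position: [551.2, 29.0, 79.8]
ee_rot: [-0.484, 0.515, 0.484, 0.516]
contact_force: [-6.2, -0.4, 13.8]
gripper_width: 0.2
```

Emit:
arm_command:
  increments:
    - [[0, 0, 0], [0, 0, 6], 1]
    - [[0, 0, 0], [0, 0, 25], 1]
    - [[0, 0, 0], [0, -20, 65], 1]
    - [[0, 0, 0], [0, -50, 105], 1]
    - [[0, 0, 0], [0, -80, 130], 1]

```text
clock: 23.55
position: [552.4, -51.3, 213.0]
ee_rot: [-0.486, 0.513, 0.484, 0.517]
contact_force: [1.4, 0.1, -0.3]
gripper_width: 0.0
```

Emit:
arm_command:
  increments:
    - [[0, 0, 0], [0, -40, 10], 1]
    - [[0, 0, 0], [0, -80, 20], 1]
    - [[0, 0, 0], [0, -110, 20], 1]
    - [[0, 0, 0], [0, -110, 20], 1]
    - [[0, 0, 0], [0, -110, 20], 1]

```text
clock: 24.05
position: [552.1, -161.6, 232.5]
ee_rot: [-0.485, 0.514, 0.483, 0.517]
contact_force: [0.8, 0.5, -0.4]
gripper_width: -0.4
```

```bash
python3 st.py; python3 - <<'E'
from h import *
ex=np.array([np.cos(np.radians(86.5)),np.sin(np.radians(86.5))]); ey=np.array([-ex[1],ex[0]])
for n in("scene","top"):
    im,d,C=snap(n,n+"9"); P=cloud(d,C)
    J=np.stack([(P[...,:2]-[553.3,70.2])@ex,(P[...,:2]-[553.3,70.2])@ey,P[...,2]],-1)
    for a in range(-70,80,20):
        q=J[(d>0)&(abs(J[...,1])<7)&(J[...,0]>a)&(J[...,0]<a+20)&(J[...,2]>50)&(J[...,2]<150)]
        if len(q): print(n,a,len(q),np.median(q[:,2]).round(1),q[:,2].max().round(1))
    for sd in(-1,1):
        q=J[(d>0)&(sd*J[...,1]>13)&(sd*J[...,1]<20)&(abs(J[...,0])<28)&(J[...,2]>50)]; 
        if len(q)>5: print("block top",sd,len(q),np.median(q[:,2]))
    if n=="scene": cv2.imwrite("pics/s9.png",cv2.resize(im[130:250,230:380],None,fx=5,fy=4.9,interpolation=cv2.INTER_CUBIC))
E
```

```text
[ 552.1 -161.6  232.5] [ 0.8  0.5 -0.4] 86.45 [ 0.0048  0.0014 -1.    ] 24.05 [-0.02  0.04 -0.  ] -0.35518557382301386
scene -70 31 78.1 84.4
scene -50 35 80.9 85.7
scene -30 44 80.2 86.1
scene -10 37 82.4 87.6
scene 10 51 83.1 87.3
scene 30 42 84.4 89.8
scene 50 37 86.6 91.7
scene 70 35 89.7 92.4
block top -1 70 65.22813768483945
block top 1 7 569.3401778235815
top 50 4 89.3 89.9
top 70 36 89.1 94.5
block top -1 46 567.750969449396
block top 1 54 568.225622837145
```

View pics/s9.png

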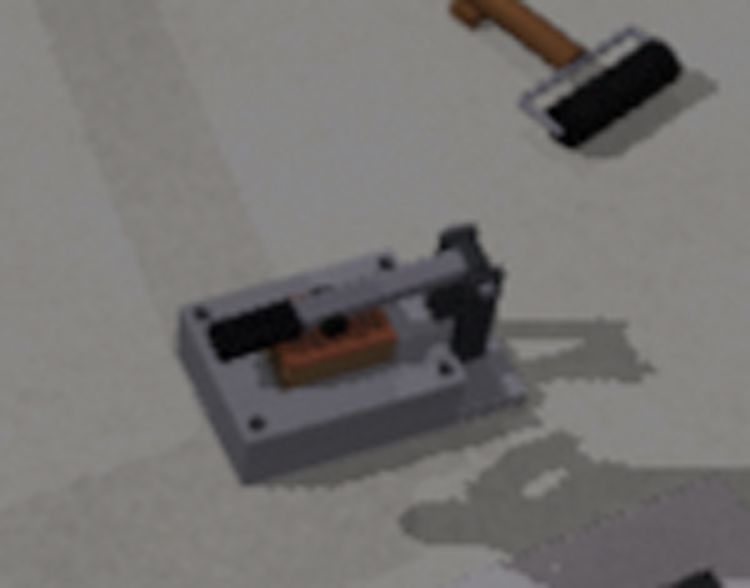

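The clamp bar lies over the seated block with its pad, at about (335,325), on the copper. The bar slopes down slightly, the handle is at about 80 mm as left, and the robot is clear. Handing in.

```bash
python3 -c "
from bench import arm; print(arm.job_done())"
```

```text
the job is handed in; nothing more can be done
None
```

The block is seated copper up in the jig pocket, with the clamp bar closed and its pad bearing on it. I handed the job in at about 24 s.

- **Seating:** I pressed the block past the leaf while the clamp stood open. It stopped firmly with its top 63.7 mm above the table, and did not move as I raised the push from 13.5 to 24.6 N. The wrist camera showed its top level, at 63.5 mm.
- **Clamping:** I swung the bar over and pushed it down at the handle. It stopped firmly at a handle height of about 80 mm, close to the 80.5 mm I expected for this block height. The last reading there was 13.8 N vertical. By the lever arm that is about 18–21 N at the pad.
- **Last checks:** The final scene picture shows the pad on the copper and the bar where I left it, with the robot well clear and reading no contact. I saw no sign that the other things on the bench had moved, but I did not measure them again.
- **Disagreed or failed:** The scene camera's rough reading of the block top after clamping was 65.2 mm, about 1.5 mm above the touch reading and within that camera's error. The final top view was blocked by the arm, so it could not confirm this. While I was pressing the block down, the tool drifted 1–2 mm sideways, with side forces of up to about 9 N.

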